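# Lock up a split plug mould and wedge its lip

### The arm

A 6-joint arm with a two-finger parallel gripper is mounted at the origin on the work surface. World frame = base frame: x ahead of the robot, y to its left, z up, the work surface at z = 0. Lengths are in m, angles in degrees, forces in N, time in s.
With the tool pointing down it reaches from about 0.15 to 0.775 m from the base axis. Payload 6.1 kg.
Tool frame: the origin (TCP) lies midway between the tips of the shut fingers; the grasp point (between the pads) lies 19 mm behind it; z points along the fingers, y is the line along which they close (so a half turn about z gives the same grasp; the last joint's range is limited). The gripper opens to 85 mm and grips with 20 to 120 N. Pads are 22 mm wide; open, the fingers measure 114 mm over their backs; the gripper's body (76 mm by 85 mm) begins 54 mm behind the grasp point. The pads swing forward as they close: fully open they stand 13 mm farther back than shut.
Start: joints at [65.89, 7.208, -2.269, 80.523, 0, 90], TCP at [0.214, 0.479, 0.231] pointing down, gripper open.
Joint ranges: [-155.77, 155.77], [-54.66, 111.73], [-72.52, 77.12], [-102.08, 115.82], [-83.92, 84.16], [-180, 180]. Speed limits (degrees/s): [136.94, 136.94, 172.46, 180, 180, 180].

### API

Orientations are given as [roll, pitch, yaw] about the fixed x, y, z axes, in that order (R = Rz(yaw) Ry(pitch) Rx(roll)).
In Python, from workcell import ctrl, jaws, kin, vision, finder gives the robot as it stands. The module is installed in compiled form; this text tells all that it offers. Calls block until the motion is done:
- ctrl.move_pose(position, orientation): joint-space move of the TCP to a pose.
- ctrl.move_linear(position, orientation=None, max_speed=0.15, until_force=None): straight line of the TCP; orientation=None keeps the orientation; max_speed is the mean speed in m/s. With until_force (N) it stops when the force on the tool has changed by that much, and returns True; else False.
- ctrl.set_joints(angles): joint-space move.
- jaws.gripper_open() and jaws.grasp(): open the fingers fully, or close them until they stop; the grip force is fixed at half the most.
- ctrl.sleep(seconds).
- kin.inverse_kinematics(position, orientation): joint angles nearest the present ones, or None.
- ctrl.sense(): the state.
- vision.read_camera(name): name is "side" or "top" or "wrist"; returns the picture (420x560x3 uint8, red, green, blue); there is no depth.
- vision.camera_model(name): a dict with "K" (3x3 intrinsics, pixels), "T" (4x4, takes a point from camera to world coordinates); the wrist camera has in their place "tool_from_camera" (4x4, takes a point from camera to tool coordinates, whose origin is the TCP and whose axes are the flange's). Camera axes: x right, y up, looking along -z (the intrinsics and any distortion apply to the point x, -y, -z); pixel columns grow to the right and rows downward; lengths in m; the calibration is good to about 2 mm. The wrist camera is an equidistant fisheye: a pixel r from the principal point sees the ray r / f radians off the axis. A picture is of the moment at which its call begins: read the wrist's pose just before it. camera_model takes no time and is no camera call.
A pose or a line that the arm cannot do raises ctrl.PlanningError and nothing moves.
- ctrl.sign_off(): hands the job in; it is judged then, once.
Trained networks look in the newest picture that a camera, given by its name, has taken for a name from the list of things; names that differ only in an ending like _2 or _b are one class to them, and where a whole thing is asked for, a point or a joint stands for the part that bears it (a point fixed in the world has none). Each returns a list of dicts, best first, with "confidence" (0 to 1); they miss things now and then, are a little off and sometimes report something else, mostly with a low value. They report only what shows in the picture. A call takes as long as a camera call. They do not tell look-alikes from the thing itself.
- finder.look_for(target, camera): "extent" ([left, top, right, bottom] in pixels, round what is visible of it).
The state is a dict: "clock": time; "joints": joint angles; "dq": joint speeds; "effort": joint torques, N m; "ee_pos": TCP position; "tool_rot": TCP orientation; "force": force on the tool from outside, world axes, zero at the start; "torque": the same for the moment, N m; "opening": finger opening in m; "grip_force": force on a finger pad.
Only numpy, scipy, OpenCV 4.12 (cv2) and the standard library are available. Lean on these libraries where they do the work, as an engineer would, in place of code of your own. Each camera call takes 0.05 s, during which the arm holds its last target. There are 200 camera calls.

### The job

Close the split plug mould: lift the loose half out of its caddy, stand it on the metal sheet facing the fixed half with a gap of a few centimetres and let go, then take it again, slide it up against the spring pins and turn the cam lock a full quarter turn so that its hook draws the two halves tight together. Then push the wooden wedge, thin end first, under the middle of the loose half's overhanging back lip until it jams, and let go, leaving the mould standing flat. Do not knock over or shove aside the other things on the table.

Things in the scene. Friction and masses are not known exactly. Their poses are not given: they have to be found in the camera images.
- fixture: Fixed mould stand: a polished sheet 110 (x) x 215 (y) x 4 mm, friction 0.3, y = -165 to +50 mm, with the steel fixed half on it, 64 (x) x 40 (y) x 36 mm high, y = 0 to 40 mm, joint face to -y, two 16 mm cells open at top and face, a 22 mm web between, under it a slot 26 wide, 10 high, 16 deep for the loose half's toe. Origin: sheet's underside, in the joint face's plane, mid-width; z up. Fixed.
- fixed_face (a point): Centre of the fixed half's joint face, 22 mm above the table; axes as fixture (y points into the fixed half). Two brass spring pins stand 4 mm out of the face at x = +-7 mm, 34 mm above the table; about 3 N in all pushes them flush. They hold the halves apart until the lock is turned.
- lock_pivot (a point): Pivot of the cam lock, on top of the fixed half: 16 mm behind the joint face (+y), 46.5 mm above the table (mid-thickness of the cam plate, which spans 43 to 50 mm). Axes as fixture.
- lock (a joint): Cam lock's angle about its upright pivot, rad, counter-clockwise from above, stops -0.5 and 1.62; stays where left (0.05 N m). At 0 the lever points to the fixture's +y and the hook is clear of the half's pin; at 1.57 it points to -x. The hook catches the pin at about 0.25 if the joint gap is 7 mm or less; home at 1.31, locked from 1.40.
- lock_knob (a point): Upright round knob at the end of the lock's lever, 16 mm diameter, 30 mm tall (50 to 80 mm above the table), 66 mm from the pivot; this point is its centre, 65 mm above the table. The lever under it is a bar 14 mm wide, its top 50 mm above the table.
- half_centre (a point): Centre of the loose steel half's body, 64 (x) x 40 (y) x 36 mm high, 0.44 to 0.66 kg, shaped like the fixed half; joint face to +y, z up. From its back a lip 44 mm wide sticks out 36 mm (-y), 12 to 18 mm above the underside. It starts upright in the caddy, 4 mm above the table, where cheeks cover its ends: there take it across face and back (40 mm).
- half_face (a point): Centre of the loose half's joint face (20 mm in +y from its centre); axes as the half. At the foot of the face a toe sticks out 12 mm (+y), 8 mm high, 20 mm wide tapering to 14, which enters the fixed half's slot. Closed, this point lies on fixed_face with the same axes.
- half_lip (a point): Middle of the lower outer edge of the loose half's lip, 76 mm behind the joint face, 12 mm above the half's underside; axes as the half.
- caddy: Black plastic caddy, fixed: a floor 86 (x) x 100 (y) x 4 mm and two upright cheeks 7 mm thick, 46 mm high, 71 mm apart (x = +-35.5 mm inside), from y = -70 to 0 mm, with the loose half between them; open to +y, -y and the top. Origin: underside, mid-width, z up.
- wedge_centre (a point): Wooden wedge lying flat, 26 wide (x) x 70 long (y), 30 g; thin end (7 mm) to +y, thick end (19.6 mm) to -y, even slope 0.18. Point: mid-length, 6.6 mm above the underside; z up. Pushed along +y it jams under the lip with its centre about 7 mm outside the lip's edge (28 mm under the lip); a push of 5 to 10 N jams it.
- offcut_centre (a point): Bystander: a plain flat wooden offcut 44 x 52 x 14 mm, not a wedge.
- pot_centre (a point): Bystander: empty terracotta pot, 76 mm wide, 70 mm tall; point at its centre.
- beaker_centre (a point): Bystander: white plastic beaker, 64 mm wide, 85 mm tall; point at its centre.
- jar_centre (a point): Bystander: glass jar with white lid, 60 mm wide, 85 mm tall; point at its centre.
- trowel: Bystander: flat trowel lying on the table, along its x.
- dibber_centre (a point): Bystander: wooden dibber standing on its blunt end, 24 mm wide, 86 mm tall; point at its centre.
- half: The loose half as a whole (see half_centre); origin at the foot of its joint face.
- wedge: The wedge as a whole (see wedge_centre); origin under its middle.
- half_pin (a point): Mid-height of the steel pin on the loose half that the hook draws: 8 mm diameter, 13 mm tall, standing on the half's top 10 mm behind the joint face.
There are look-alikes about, which are no part of the job. Leave any pink or yellow look-alike of the wedge alone.

How it is judged (in metres and radians):
On the way, in this order (a step that is already met when the one before it is completed fails the run):
1. the loose half stands upright on the sheet, let go, facing the fixed half with a gap of 12 to 80 mm (contact force between the fingers and half below 0.05 N and angle between half_face's own z axis and vertical below 0.06 rad and z of half_face in the frame of fixed_face between -0.004 and 0.004 m and y of half_face in the frame of fixed_face between -0.08 and -0.012 m and x of half_face in the frame of fixed_face between -0.025 and 0.025 m and angle between the y axis of half_face and the y axis of fixed_face, either way round below 0.3 rad and linear speed of half below 0.02 m/s), for 0.2 s.
2. the lock is turned to 1.40 rad or more and the joint faces are drawn within 2 mm (value of joint lock above 1.4 rad and y of half_face in the frame of fixed_face above -0.002 m and x of half_face in the frame of fixed_face between -0.008 and 0.008 m and z of half_face in the frame of fixed_face between -0.004 and 0.004 m and angle between the y axis of half_face and the y axis of fixed_face, either way round below 0.06 rad and angle between half_face's own z axis and vertical below 0.06 rad), for 0.2 s.
3. the wedge is jammed under the lip (pressing on it with more than 0.4 N), the halves still locked (all of step 2 and contact force between half and wedge above 0.4 N and x of wedge_centre in the frame of half_lip between -0.02 and 0.02 m and y of wedge_centre in the frame of half_lip between -0.025 and 0.015 m and angle between the y axis of wedge_centre and the y axis of half_lip, either way round below 0.26 rad and angle between wedge_centre's own z axis and vertical below 0.15 rad and z of wedge_centre in the frame of fixed_face below -0.004 m), for 0.2 s.
At the end, for the whole second after the job is handed in: Lock at 1.40 rad or more; joint faces within 2 mm (8 sideways, 4 in height, 0.06 rad); loose half upright; wedge on the sheet, thin end under the lip (centre 25 mm outside to 15 mm inside its edge, 20 sideways, 0.26 rad), pressing it over 0.4 N; both at rest and let go (all of step 3 and contact force between the fingers and wedge below 0.05 N and linear speed of each of half, wedge below 0.01 m/s); the robot touches nothing.
It fails at once if a bystander is knocked over or shoved more than 40 mm (distance of any of offcut_centre, pot_centre, beaker_centre, jar_centre, trowel, dibber_centre from where it was at the start of the episode above 0.04 m or angle between any of pot_centre, beaker_centre, jar_centre, dibber_centre's own z axis and vertical above 0.5 rad).
It also fails if it takes over 69 s, if anything falls off the work surface, if the arm or the gripper's body presses on something with over 40 N, if the wrist force passes 120 N, or if a joint passes its speed limit or range.

## Working session

There is one attempt and no reset: what is moved stays moved. The work goes in short steps, each a Python script; the robot and the scene stay as the last script left them, time stands still between calls to the robot, and variables do not carry over. Pictures are saved under pics/ and viewed, at most 10 in all, crops included, and the job is handed in when it is done.

```bash
mkdir -p pics; python3 - <<'E'
from workcell import ctrl, jaws, kin, vision, finder
import cv2,numpy as np
for c in ("top","side"):
    im=vision.read_camera(c); cv2.imwrite(f"pics/{c}0.png",cv2.resize(im[:,:,::-1],(800,600),interpolation=cv2.INTER_CUBIC))
    m=vision.camera_model(c); print(c,{k:np.round(v,4).tolist() if not isinstance(v,str) else v for k,v in m.items()})
    for t in ("half","lock_knob","fixture","caddy","wedge","half_pin","offcut_centre"):
        print(t,[(np.round(d["extent"]).tolist(),round(d["confidence"],2)) for d in finder.look_for(t,c)][:4])
m=vision.camera_model("wrist"); print(m)
print(ctrl.sense())
E
```

```text
top {'K': [[519.8872, 0.0, 271.282], [0.0, 519.8872, 204.0381], [0.0, 0.0, 1.0]], 'T': [[-0.0056, 0.9941, -0.1081, 0.3962], [-1.0, -0.0059, -0.0022, -0.0224], [-0.0029, 0.1081, 0.9941, 1.4911], [0.0, 0.0, 0.0, 1.0]]}
half []
lock_knob [([196.0, 191.0, 234.0, 217.0], 0.72), ([194.0, 181.0, 291.0, 234.0], 0.17)]
fixture [([196.0, 181.0, 292.0, 233.0], 0.75)]
caddy [([367.0, 216.0, 413.0, 256.0], 0.57)]
wedge [([134.0, 242.0, 158.0, 253.0], 0.51), ([125.0, 274.0, 150.0, 286.0], 0.51), ([159.0, 212.0, 188.0, 223.0], 0.47), ([376.0, 225.0, 411.0, 248.0], 0.44)]
half_pin [([377.0, 225.0, 407.0, 248.0], 0.63), ([196.0, 181.0, 291.0, 233.0], 0.42)]
offcut_centre [([362.0, 179.0, 387.0, 199.0], 0.64)]
side {'K': [[390.7683, 0.0, 281.345], [0.0, 390.7683, 211.5126], [0.0, 0.0, 1.0]], 'T': [[-0.9857, 0.1161, -0.1218, 0.4289], [-0.1675, -0.7452, 0.6455, 0.5706], [-0.0158, 0.6567, 0.754, 0.7885], [0.0, 0.0, 0.0, 1.0]]}
half []
lock_knob [([238.0, 263.0, 280.0, 304.0], 0.73)]
fixture [([232.0, 219.0, 309.0, 304.0], 0.85), ([328.0, 186.0, 397.0, 257.0], 0.73), ([310.0, 136.0, 346.0, 165.0], 0.27)]

[... 825 characters left out ...]
000000e+00,
         1.00000000e+00]])}
{'clock': 0.8, 'joints': array([ 6.58897383e+01,  7.20654828e+00, -2.26876147e+00,  8.05220515e+01,
        3.47280346e-05,  9.00018574e+01]), 'dq': array([-0.00351929, -0.11994721,  0.02757582,  0.07349131,  0.02577526,
       -0.00282935]), 'effort': array([ 1.18108317e-03, -4.35642421e+01,  3.53069580e+01,  8.42237096e-04,
       -1.68634642e-06, -3.86222041e-06]), 'ee_pos': array([0.21445686, 0.47919448, 0.23130729]), 'tool_rot': array([ 1.79997361e+02, -3.48135770e-05,  1.55887881e+02]), 'force': array([0.19508569, 0.43692034, 0.69666261]), 'torque': array([-0.01997739, -0.02994059,  0.01506907]), 'grip_force': 0.0, 'opening': 0.08564066061456013}
```

View pics/top0.png

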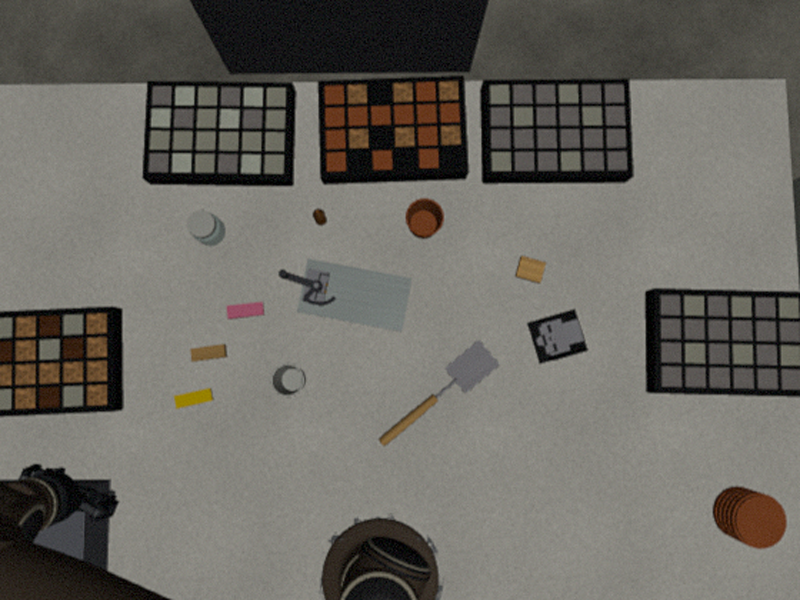

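View pics/side0.png

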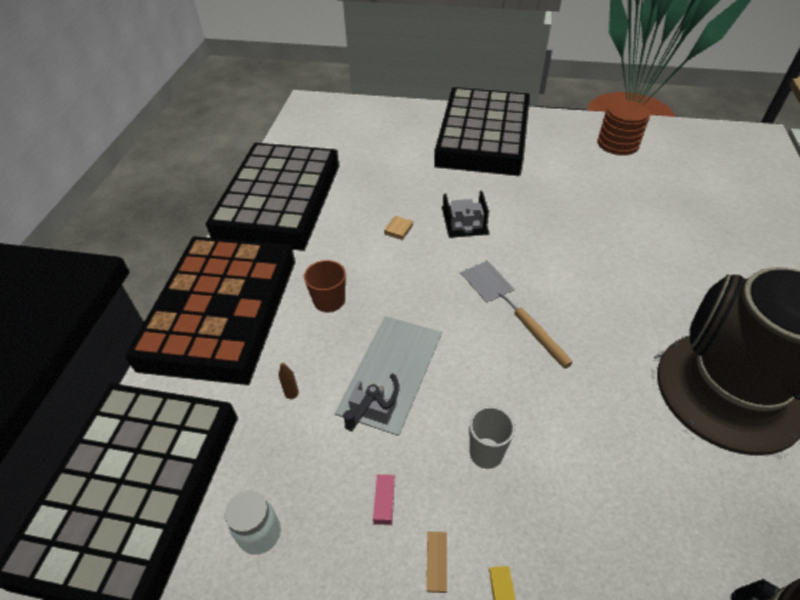

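The top view shows the fixture sheet at about (355,295) with its lever at (290,273), and the caddy with the loose half at (557,336). The plain wood wedge is at (208,353), with the pink one at (245,310) and the yellow one at (193,398). Next I'll take close wrist views.

```bash
cat > h.py <<'E'
from workcell import ctrl, jaws, kin, vision, finder
import cv2,numpy as np
from scipy.spatial.transform import Rotation as Ro
F=np.diag([1,-1,-1])
def top2w(u,v,z,c="top"):
    m=vision.camera_model(c);K=np.array(m["K"]);T=np.array(m["T"])
    d=T[:3,:3]@F@np.linalg.inv(K)@[u,v,1]; o=T[:3,3]
    return o+d*(z-o[2])/d[2]
def wrist(tag):
    s=ctrl.sense(); im=vision.read_camera("wrist")
    T=np.eye(4);T[:3,:3]=Ro.from_euler("xyz",s["tool_rot"],degrees=True).as_matrix();T[:3,3]=s["ee_pos"]
    T=T@vision.camera_model("wrist")["tool_from_camera"]
    np.savez(f"{tag}.npz",im=im,T=T); return im,T
def w2px(P,T):
    K=np.array(vision.camera_model("wrist")["K"]); P=np.atleast_2d(P)
    c=(P-T[:3,3])@T[:3,:3]@F
    rho=np.hypot(c[:,0],c[:,1]);th=np.arctan2(rho,c[:,2]);k=th/np.maximum(rho,1e-12)
    return np.c_[c[:,0]*k*K[0,0]+K[0,2],c[:,1]*k*K[1,1]+K[1,2]]
def ortho(tag,cx,cy,z,w=.2,h=.15,px=.0005,grid=.05):
    """metric view of the plane z; picture right=-y world, up=+x (like top cam)"""
    d=np.load(tag+".npz");im,T=d["im"],d["T"]
    W,H=int(w/px),int(h/px); jj,ii=np.meshgrid(np.arange(W),np.arange(H))
    P=np.stack([cx+(H/2-ii)*px,cy-(jj-W/2)*px,np.full(ii.shape,z)],-1).reshape(-1,3)
    m=w2px(P,T).reshape(H,W,2).astype(np.float32)
    return cv2.remap(im,m[...,0],m[...,1],cv2.INTER_CUBIC)
def down(x,y,z,yaw): return [x,y,z],[180,0,yaw]
E
python3 - <<'E'
from h import *
s=.7
for n,(u,v,z) in dict(caddy=(557,336,.03),fix=(335,292,.02),half=(318,287,.04),wedge=(208,353,.01),jar=(205,225,.085),dib=(319,215,.05),pot=(424,218,.035),beaker=(289,380,.08),offcut=(531,269,.01)).items():
    print(n,top2w(u*s,v*s,z).round(3))
V={}
for n,(u,v,yaw) in dict(wedge=(208,353,180),fix=(335,292,180),caddy=(557,336,180)).items():
    p=top2w(u*s,v*s,.02)
    ctrl.move_pose([p[0],p[1],.19],[180,0,yaw]); ctrl.sleep(.15); im,T=wrist(n)
    for z in (.004,.04): 
        V[n,z]=ortho(n,p[0],p[1],z,.26,.19,.00065)
    print(n,p[:2],ctrl.sense()["clock"],ctrl.sense()["joints"].round(0))
    for t in ("half","half_pin","wedge","lock_knob"):
        print(t,[(np.round(d["extent"]).tolist(),round(d["confidence"],2)) for d in finder.look_for(t,"wrist")][:2])
blank=np.zeros_like(V["fix",.004])
rows=[np.hstack([V["caddy",.04],V["fix",.004]]),np.hstack([V["fix",.04],V["wedge",.004]])]
o=np.vstack(rows);print(o.shape);cv2.imwrite("pics/o1.png",o[:,:,::-1])
E
```

```text
caddy [ 0.465 -0.352  0.03 ]
fix [0.556 0.086 0.02 ]
half [0.564 0.118 0.04 ]
wedge [0.436 0.339 0.01 ]
jar [0.68  0.331 0.085]
dib [0.706 0.115 0.05 ]
pot [ 0.701 -0.093  0.035]
beaker [0.383 0.168 0.08 ]
offcut [ 0.601 -0.308  0.01 ]
wedge [0.43599766 0.33636308] 2.0417 [38. 10. -4. 76.  0. 38.]
half []
half_pin []
wedge [([184.0, 243.0, 249.0, 278.0], 0.75), ([270.0, 83.0, 349.0, 123.0], 0.58)]
lock_knob [([65.0, 274.0, 119.0, 315.0], 0.59)]
fix [0.55575749 0.08560844] 3.5167 [ 9. 11. -2. 76.  0.  9.]
half []
half_pin []
wedge [([471.0, 82.0, 520.0, 101.0], 0.83), ([410.0, 143.0, 475.0, 174.0], 0.81)]
lock_knob [([278.0, 166.0, 395.0, 250.0], 0.59), ([18.0, 0.0, 116.0, 114.0], 0.43)]
caddy [ 0.46561148 -0.35382588] 5.5583 [-37.  14.   1.  77.   0. -37.]
half [([224.0, 148.0, 319.0, 228.0], 0.9)]
half_pin [([225.0, 150.0, 319.0, 228.0], 0.71)]
wedge []
lock_knob []
(584, 800, 3)
```

View pics/o1.png

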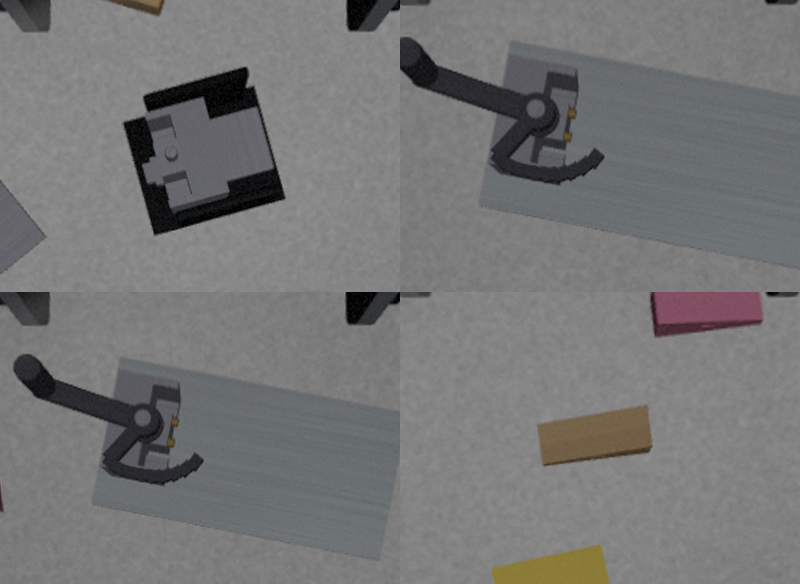

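The left panel shows the half in the caddy with its pin at (171,153). Its face is to the left (+y) and its lip to the right. The right panels show the fixture turned about -10°, the lever at about -0.2 rad, and the wood wedge at (595,435) with its thick end to the right. I'll refine these poses with model-edge fits.

```bash
cat > fit.py <<'E'
from h import *
from scipy.optimize import differential_evolution as DE
def seg(a,b,n=60): t=np.linspace(0,1,n)[:,None]; return np.array(a)*(1-t)+np.array(b)*t
def poly(pts,close=True):
    pts=[np.array(p,float) for p in pts]; q=pts[1:]+pts[:1] if close else pts[1:]
    return np.vstack([seg(a,b) for a,b in zip(pts,q)])
def rect(x0,x1,y0,y1,z): return poly([(x0,y0,z),(x1,y0,z),(x1,y1,z),(x0,y1,z)])
MOD=dict(
 fixture=np.vstack([rect(-.055,.055,-.165,.05,.004)]),
 # origin under half centre, underside at z=0
 half=np.vstack([poly([(-.032,-.02,.036),(.032,-.02,.036),(.032,.02,.036),(.027,.02,.036)],False),seg((-.032,-.02,.036),(-.032,.02,.036)),seg((-.011,.02,.036),(.011,.02,.036)),
   poly([(-.022,-.02,.018),(-.022,-.056,.018),(.022,-.056,.018),(.022,-.02,.018)],False)]),
 wedge=np.vstack([poly([(-.013,.035,.007),(-.013,-.035,.0196),(.013,-.035,.0196),(.013,.035,.007)]),rect(-.013,.013,-.035,.035,0)]))
def fit(tag,model,x,y,z,yaw,dx=.015,da=8):
    d=np.load(tag+".npz");T=d["T"];im=d["im"].astype(np.float32)
    g=np.zeros(im.shape[:2],np.float32)
    for c in range(3):
        b=cv2.GaussianBlur(im[...,c],(0,0),1.0);g=np.maximum(g,np.hypot(cv2.Sobel(b,-1,1,0),cv2.Sobel(b,-1,0,1)))
    g=np.sqrt(np.minimum(g,np.percentile(g,99)))
    M=MOD[model]
    def s(p):
        a=np.radians(p[2]);R=np.array([[np.cos(a),-np.sin(a)],[np.sin(a),np.cos(a)]])
        P=np.c_[M[:,:2]@R.T+p[:2],M[:,2]+z]; m=w2px(P,T).astype(np.float32)
        v=cv2.remap(g,m[None,:,0].copy(),m[None,:,1].copy(),cv2.INTER_LINEAR)
        return -float(v.sum())/len(M)
    r=DE(s,[(x-dx,x+dx),(y-dx,y+dx),(yaw-da,yaw+da)],seed=1,popsize=20,maxiter=150,tol=1e-7)
    return r.x,-r.fun
def overlay(tag,items):
    d=np.load(tag+".npz");im=d["im"].copy()
    for model,p,z in items:
        a=np.radians(p[2]);R=np.array([[np.cos(a),-np.sin(a)],[np.sin(a),np.cos(a)]]);M=MOD[model]
        for u,v in w2px(np.c_[M[:,:2]@R.T+p[:2],M[:,2]+z],d["T"]):
            if 0<=u<560 and 0<=v<420: im[int(v),int(u)]=(255,0,0)
    return im
E
python3 - <<'E'
from fit import *
c=np.array([.4656,-.3538])
def P(cx,cy,u,v,px=.00065): return cx+(146-v)*px, cy-(u-200)*px
F1,s1=fit("fix","fixture",.5616,.1047,0,-10.2); print("fix",F1,s1)
hx,hy=P(*c,190,153)
H,s=fit("caddy","half",hx,hy,.004,14); print("half",H,s)
wx,wy=P(.436,.3364,195,143)
for yaw in (10,190):
    W,s=fit("wedge","wedge",wx,wy,0,yaw); print("wedge",W,s)
    if yaw==10: W0=W
a=overlay("fix",[("fixture",F1,0)]);b=overlay("caddy",[("half",H,.004)]);w=overlay("wedge",[("wedge",W0,0)])
o=np.vstack([np.hstack([a[60:360,80:480],b[60:360,80:480]]),np.hstack([w[140:340,120:320],cv2.resize(b[120:270,200:350],(200,200))]*1+[np.zeros((200,400,3),np.uint8)])])
cv2.imwrite("pics/o2.png",o[:,:,::-1])
# knob top circle on raw: view of plane z=.08
d=np.load("fix.npz");R=np.radians(F1[2])
piv=F1[:2]+.016*np.array([-np.sin(R),np.cos(R)])
for q in (-.3,-.2,-.1,0): 
    k=np.r_[piv+.066*np.array([-np.sin(R+q),np.cos(R+q)]),.08];print(q,k.round(4),w2px(k,d["T"]))
print("piv",w2px(np.r_[piv,.05],d["T"]))
E
```

```text
Traceback (most recent call last):
  File "fit.py", line 26, in fit
    r=DE(s,[(x-dx,x+dx),(y-dx,y+dx),(yaw-da,yaw+da)],seed=1,popsize=20,maxiter=150,tol=1e-7)
  File "fit.py", line 23, in s
    P=np.c_[M[:,:2]@R.T+p[:2],M[:,2]+z]; m=w2px(P,T).astype(np.float32)
                                           ~~~~^^^^^
  File "h.py", line 15, in w2px
    K=np.array(vision.camera_model("wrist")["K"]); P=np.atleast_2d(P)
               ~~~~~~~~~~~~~~~~~~~^^^^^^^^^
ValueError: time passes only in moves, steps and waits
```

```bash
sed -i 's/^    K=np.array(vision.camera_model("wrist")\["K"\]); P=/    K=KW; P=/; s/^F=np.diag/KW=np.array(vision.camera_model("wrist")["K"])\nF=np.diag/' h.py
cat > m1.py <<'E'
from fit import *
c=np.array([.4656,-.3538])
def P(cx,cy,u,v,px=.00065): return cx+(146-v)*px, cy-(u-200)*px
F1,s1=fit("fix","fixture",.5616,.1047,0,-10.2); print("fix",F1,s1)
hx,hy=P(*c,190,153)
H,s=fit("caddy","half",hx,hy,.004,14); print("half",H,s)
wx,wy=P(.436,.3364,195,143)
for yaw in (10,190):
    W,s=fit("wedge","wedge",wx,wy,0,yaw); print("wedge",W,s)
    if yaw==10: W0=W
a=overlay("fix",[("fixture",F1,0)]);b=overlay("caddy",[("half",H,.004)]);w=overlay("wedge",[("wedge",W0,0)])
o=np.vstack([np.hstack([a[60:360,80:480],b[60:360,80:480]]),np.hstack([w[140:340,120:320],cv2.resize(b[120:270,200:350],(200,200)),a[120:320,240:440],np.zeros((200,200,3),np.uint8)])])
cv2.imwrite("pics/o2.png",o[:,:,::-1])
d=np.load("fix.npz");R=np.radians(F1[2])
piv=F1[:2]+.016*np.array([-np.sin(R),np.cos(R)])
for q in (-.3,-.2,-.1,0): 
    k=np.r_[piv+.066*np.array([-np.sin(R+q),np.cos(R+q)]),.08];print(q,k.round(4),w2px(k,d["T"]))
print("piv",w2px(np.r_[piv,.05],d["T"]))
E
python3 m1.py
```

```text
fix [  0.56123611   0.10575812 -11.08579191] 7.183705647786458
half [ 0.46157273 -0.34446418 15.36149943] 11.522718302408855
wedge [0.43617989 0.34056647 6.62884157] 10.140347290039063
wedge [  0.43650857   0.33935855 189.36742304] 9.589124552408855
-0.3 [0.5956 0.1796 0.08  ] [[383.23611726 252.53120354]]
-0.2 [0.5896 0.1824 0.08  ] [[387.03776842 246.26369518]]
-0.1 [0.5834 0.1846 0.08  ] [[390.23211412 239.66332496]]
0 [0.577  0.1862 0.08  ] [[392.78098367 232.78260701]]
piv [[316.14476749 208.52404521]]
```

View pics/o2.png

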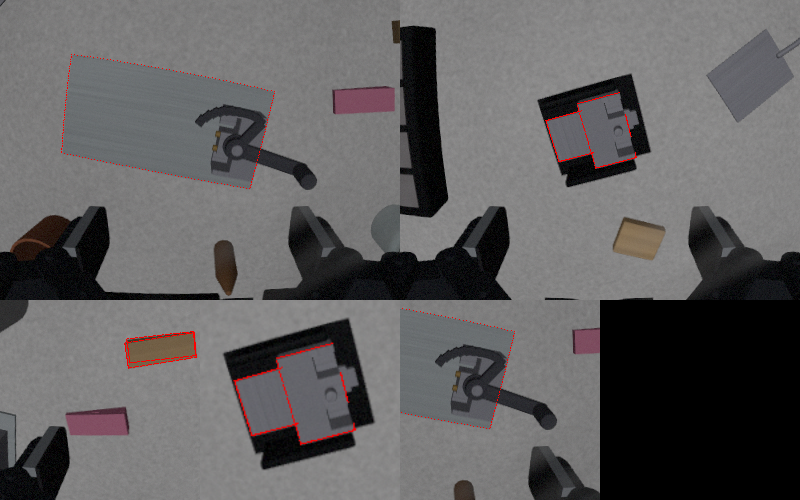

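The overlays sit on the sheet, the half and the wedge. The knob top at raw (388,242) gives a lock angle of about -0.13. I'll pick up the half and place it.

```bash
cat >> h.py <<'E'
FX=np.array([0.56124,0.10576]);FY=-11.09
def fx(x,y):
    a=np.radians(FY); return FX+[x*np.cos(a)-y*np.sin(a),x*np.sin(a)+y*np.cos(a)]
def st(t=""):
    s=ctrl.sense();print(t,"t",round(s["clock"],2),"p",s["ee_pos"].round(4),"F",s["force"].round(1),"op",round(s["opening"],4),"gf",round(s["grip_force"],1))
E
python3 - <<'E'
from h import *
o=[180,0,15.36-180]; x,y=.46157,-.34446
ctrl.move_pose([x,y,.085],o)
r=ctrl.move_linear([x,y,.0225],None,.1,until_force=8); st(f"down {r}")
jaws.grasp(); st("grasp")
ctrl.move_linear([x,y,.09],None,.12); st("lift")
p=fx(0,-.085); o=[180,0,180+FY]
ctrl.move_pose([*p,.10],o); st("above")
ctrl.move_linear([*p,.032],None,.1)
r=ctrl.move_linear([*p,.0215],None,.03,until_force=5); st(f"placed {r}")
jaws.gripper_open(); st("open")
ctrl.move_linear([*p,.19],None,.2); ctrl.sleep(.1)
im,T=wrist("placed"); st("up")
from fit import *
H,s=fit("placed","half",*p,.004,FY); print("half",H,s)
a=np.radians(FY);d=H[:2]-FX;print("in fixture",d[0]*np.cos(a)+d[1]*np.sin(a),-d[0]*np.sin(a)+d[1]*np.cos(a))
ov=overlay("placed",[("half",H,.004),("fixture",[*FX,FY],0)])
cv2.imwrite("pics/o3.png",ov[:,:,::-1])
E
```

```text
down False t 7.03 p [ 0.4621 -0.3449  0.0234] F [-0.6  1.   0.2] op 0.0853 gf 0.0
grasp t 7.53 p [ 0.462  -0.345   0.0234] F [ 0.1 -1.4  5.4] op 0.0384 gf 62.8
lift t 8.24 p [ 0.461  -0.344   0.0889] F [-0.4  0.8 -4.8] op 0.0388 gf 61.7
above t 9.65 p [0.5448 0.0217 0.0997] F [-0.2  0.4 -3.9] op 0.0385 gf 61.7
placed True t 10.84 p [0.5456 0.0224 0.0234] F [ 0.3 -0.4  5.6] op 0.0384 gf 62.8
open t 11.37 p [0.5441 0.0223 0.0217] F [ 0.1  0.1 -0. ] op 0.0854 gf 0.0
up t 12.51 p [0.5441 0.0223 0.1885] F [ 0.4 -0.5  0. ] op 0.0856 gf 0.0
half [  0.54501229   0.02279134 -11.84707611] 6.456610107421875
in fixture 3.440092837109568e-05 -0.0845407389400083
```

View pics/o3.png

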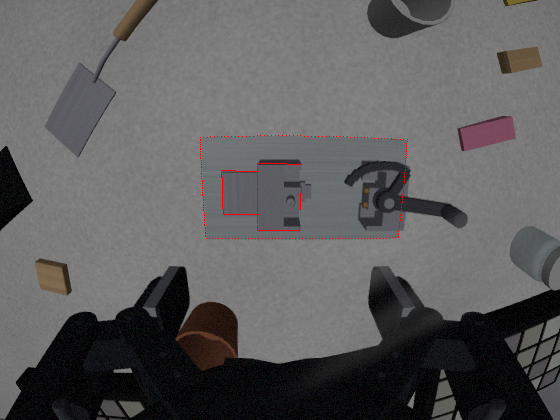

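The half stands on the sheet with its pin at (290,200), its toe facing the fixed half and a gap of about 64 mm. Next I'll regrip it across the ends and slide it to the pins.

```bash
python3 - <<'E'
from h import *
o=[180,0,FY-90]; h=np.array([.54501,.02279]); a=np.radians(FY); yv=np.array([-np.sin(a),np.cos(a)])
p=h-.004*yv
ctrl.move_pose([*p,.08],o)
r=ctrl.move_linear([*p,.012],None,.1,until_force=8); st(f"down {r}")
jaws.grasp(); st("grasp")
e=ctrl.sense()["ee_pos"]
xy=fx(0,-.023-.0004-.0040)   # 3 mm gap
r=ctrl.move_linear([*fx(0,-.023-.018),e[2]+.0005],None,.06,until_force=15); st(f"slide1 {r}")
r=ctrl.move_linear([*xy,e[2]+.0005],None,.02,until_force=10); st(f"slide2 {r}")
jaws.gripper_open(); st("open")
e=ctrl.sense()["ee_pos"]
ctrl.move_linear([*e[:2],.12],None,.2)
q=fx(0,-.02);ctrl.move_pose([*q,.19],[180,0,180+FY]);ctrl.sleep(.1);wrist("slid"); st("view")
from fit import *
H,s=fit("slid","half",*fx(0,-.023),.004,FY); print("half",H,s)
d=H[:2]-FX;print("centre in fixture",d[0]*np.cos(a)+d[1]*np.sin(a),-d[0]*np.sin(a)+d[1]*np.cos(a))
F2,s=fit("slid","fixture",*FX,0,FY); print(F2,s)
ov=overlay("slid",[("half",H,.004),("fixture",F2,0)]);raw=np.load("slid.npz")["im"]
c=lambda i:cv2.resize(i[120:300,180:400],(660,540))[:, :]
cv2.imwrite("pics/o4.png",c(ov)[:,:,::-1])
E
```

```text
down False t 14.75 p [0.5447 0.0189 0.0125] F [ 0.2  0.8 -0.2] op 0.0853 gf 0.0
grasp t 15.08 p [0.5452 0.0189 0.0133] F [-0.1  0.4  5.5] op 0.0629 gf 67.8
slide1 False t 16.02 p [0.553  0.0658 0.0134] F [-0.2 -0.1 -3.6] op 0.0625 gf 66.7
slide2 False t 16.86 p [0.5559 0.0787 0.0138] F [-0.9 -1.4 -4.4] op 0.0626 gf 66.5
open t 17.22 p [0.5564 0.079  0.0144] F [-0.2 -0.1  0.4] op 0.0857 gf 0.0
view t 19.46 p [0.5572 0.0861 0.1896] F [ 0.6  0.1 -0.1] op 0.0851 gf 0.0
half [ 0.55196547  0.08367277 -7.23511771] 7.282136535644531
centre in fixture -0.004852849040536923 -0.023458746617244765
[  0.56111128   0.10581619 -11.01902914] 7.014253743489584
```

View pics/o4.png

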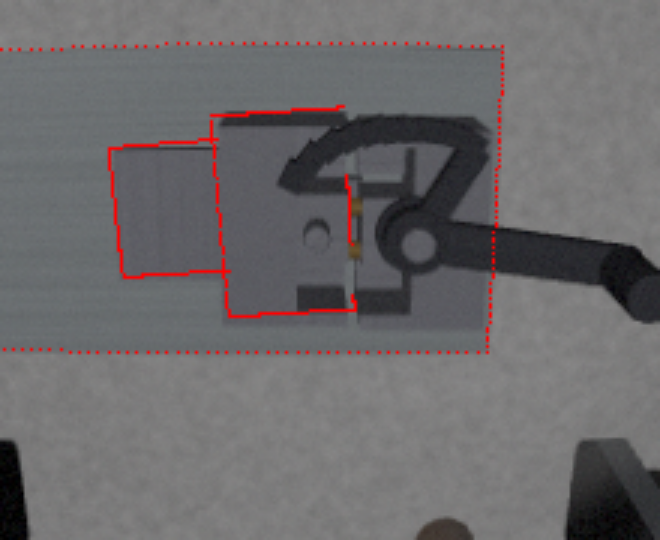

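The half is aligned with the fixed half, about 3 mm off the face, with its pin at (317,232) inside the hook's reach. The red half outline is a bad fit here, because the fixed half's edges pulled it off. Next is the cam lock.

```bash
python3 - <<'E'
from h import *
piv=fx(0,.016)
def pose(q,z):
    phi=np.radians(90+FY)+q
    return [*(piv+.066*np.array([np.cos(phi),np.sin(phi)])),z],[180,0,np.degrees(phi)]
q0=-.13
ctrl.move_pose(*pose(q0,.12))
r=ctrl.move_linear(pose(q0,.057)[0],None,.1,until_force=8); st(f"down {r}")
jaws.grasp(); st("grasp")
for q in np.linspace(q0,1.54,11)[1:]:
    P=pose(q,.057); r=ctrl.move_linear(*P,max_speed=.08,until_force=50)
    e=ctrl.sense()["ee_pos"][:2]-piv; print(round(q,2),"at",round(np.arctan2(e[1],e[0])-np.radians(90+FY),3),r,ctrl.sense()["force"].round(1))
    if r: break
ctrl.sleep(.1);st("turned")
jaws.gripper_open(); e=ctrl.sense()["ee_pos"]; ctrl.move_linear([*e[:2],.12],None,.2)
q=fx(0,-.02);ctrl.move_pose([*q,.19],[180,0,180+FY]);ctrl.sleep(.1);im,_=wrist("locked"); st("view")
# wedge close view as well
ctrl.move_pose([.436,.3406,.16],[180,0,180]);ctrl.sleep(.1);im2,_=wrist("wedge2");st()
c=cv2.resize(im[120:300,180:420],(480,360)); d=cv2.resize(im2[120:300,190:350],(320,360))
cv2.imwrite("pics/o5.png",np.hstack([c,d])[:,:,::-1])
E
```

```text
down False t 21.87 p [0.5857 0.1841 0.0575] F [ 0.7 -0.1 -0.1] op 0.0853 gf 0.0
grasp t 22.52 p [0.5855 0.1841 0.0574] F [-0.2  0.2  1.9] op 0.0141 gf 58.5
0.04 at 0.035 False [-0.5 -1.8  3.7]
0.2 at 0.199 False [-0.9 -1.2  5.5]
0.37 at 0.365 False [-0.9 -2.1  5.4]
0.54 at 0.532 False [-0.4 -3.7  5.7]
0.7 at 0.699 False [ 0.7 -4.2  6.7]
0.87 at 0.865 False [ 1.2 -4.8  5.3]
1.04 at 1.034 False [ 1.6 -4.9  6.1]
1.21 at 1.199 False [ 2.4 -5.6  4.8]
1.37 at 1.367 False [ 3.4 -3.7  4.7]
1.54 at 1.535 False [ 2.6 -4.2  4.5]
turned t 25.79 p [0.501  0.1362 0.0572] F [ 3.6 -4.5  5.4] op 0.0138 gf 58.8
view t 27.59 p [0.556  0.0865 0.1881] F [ 0.1  0.4 -0.5] op 0.0854 gf 0.0
 t 28.83 p [0.4369 0.3396 0.1601] F [ 0.7 -0.3  0.2] op 0.0854 gf 0.0
```

View pics/o5.png

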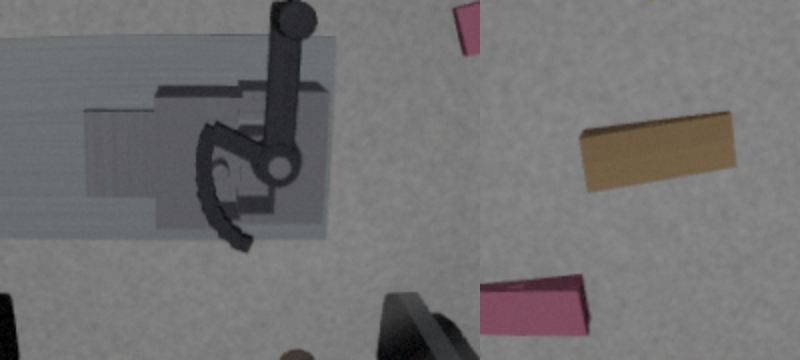

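The lock now points to -x, with the lever at (285,90). The hook has drawn the pin at (218,170) and the halves are closed. The wedge's side strip gets taller toward the left, so its thick end is at -y. Now the wedge.

```bash
python3 - <<'E'
from fit import *
W=max((fit("wedge2","wedge",.4362,.340,0,8,.008,8),fit("wedge2","wedge",.4362,.340,0,188,.008,8)),key=lambda r:(print(r),r[1])[1])[0]
W=fit("wedge2","wedge",.4362,.340,0,8,.008,8)[0]
a=np.radians(W[2]);g=W[:2]-.015*np.array([-np.sin(a),np.cos(a)])
o=[180,0,W[2]-90]
ctrl.move_pose([*g,.07],o)
r=ctrl.move_linear([*g,.006],None,.1,until_force=6); st(f"down {r}")
jaws.grasp(); st("grasp")
ctrl.move_linear([*g,.12],None,.15)
o=[180,0,FY-90]
ctrl.move_pose([*fx(0,-.121-.015),.10],o)
ctrl.move_linear([*fx(0,-.121-.015),.022],None,.1)
r=ctrl.move_linear([*fx(0,-.121-.015),.009],None,.03,until_force=3); st(f"placed {r}")
z=ctrl.sense()["ee_pos"][2]
r=ctrl.move_linear([*fx(0,-.072-.015),z],None,.03,until_force=8); st(f"push {r}")
e=ctrl.sense()["ee_pos"][:2]-FX;f=np.radians(FY);print("wedge centre y",-e[0]*np.sin(f)+e[1]*np.cos(f)+.015, "x",e[0]*np.cos(f)+e[1]*np.sin(f))
jaws.gripper_open(); st("open")
e=ctrl.sense()["ee_pos"]; ctrl.move_linear([*e[:2],.12],None,.2)
ctrl.move_pose([*fx(0,-.07),.19],[180,0,180+FY]);ctrl.sleep(.1);im,_=wrist("wedged"); st("view")
cv2.imwrite("pics/o6.png",cv2.resize(im[120:300,150:390],(640,480))[:,:,::-1])
E
```

```text
(array([0.43607516, 0.34080906, 6.70248676]), np.float64(9.835201009114583))
(array([  0.43629109,   0.33928023, 189.81646269]), np.float64(9.047572835286458))
down False t 31.13 p [0.4381 0.3262 0.0065] F [ 0.3  0.4 -0.7] op 0.0858 gf 0.0
grasp t 31.72 p [0.4381 0.3261 0.0066] F [-0.6  0.4  4.2] op 0.0241 gf 59.4
placed True t 35.35 p [ 0.5353 -0.0277  0.0106] F [-0.1  1.3  5.2] op 0.0241 gf 59.4
push True t 36.73 p [0.5438 0.0163 0.0106] F [ 0.7 -0.3  2.8] op 0.0241 gf 59.3
wedge centre y -0.07614277932040038 x 9.479835579580265e-05
open t 37.36 p [0.5438 0.0154 0.0107] F [0.8 0.  0. ] op 0.085 gf 0.0
view t 39.63 p [0.5476 0.037  0.1896] F [ 0.5 -0.7  0.3] op 0.0854 gf 0.0
```

View pics/o6.png

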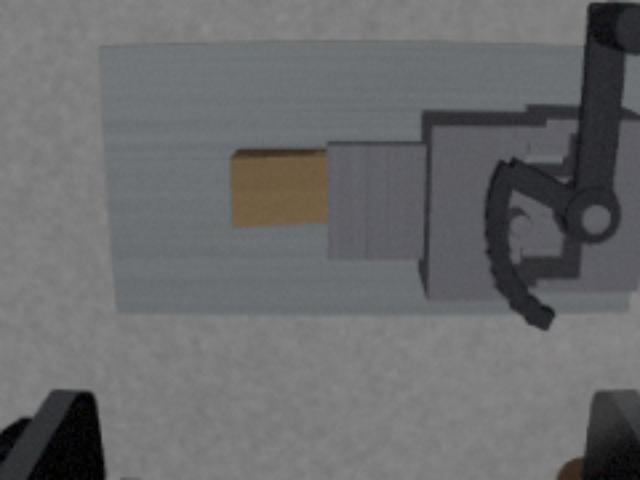

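The wedge is under the middle of the lip, with its edge at (328,205) and its thick end at (232,190). The mould stays closed. I'll press the thick end gently with shut fingers to confirm the jam, then check from the side.

```bash
python3 - <<'E'
from h import *
o=[180,0,FY-90]; jaws.grasp()
ctrl.move_pose([*fx(0,-.146),.08],o); ctrl.move_linear([*fx(0,-.146),.012],None,.1)
r=ctrl.move_linear([*fx(0,-.112),.012],None,.02,until_force=6); st(f"push {r}")
e=ctrl.sense()["ee_pos"][:2]-FX;f=np.radians(FY);print("tip y",-e[0]*np.sin(f)+e[1]*np.cos(f))
ctrl.move_linear([*fx(0,-.15),.012],None,.1); ctrl.move_linear([*fx(0,-.15),.10],None,.2)
ctrl.move_pose([*fx(0,-.07),.19],[180,0,180+FY]);ctrl.sleep(.1);im,_=wrist("w3")
ctrl.move_pose([.35,-.25,.25],[180,0,180]); s=vision.read_camera("side");st("end")
c=cv2.resize(im[120:300,150:390],(400,300));d=cv2.resize(s[210:310,220:320],(400,400),interpolation=cv2.INTER_CUBIC)
cv2.imwrite("pics/o7.png",np.hstack([np.vstack([c,np.zeros((100,400,3),np.uint8)]),d])[:,:,::-1])
E
```

```text
push True t 43.91 p [ 0.5376 -0.0141  0.0117] F [ 0.1 -2.7  1.1] op -0.0002 gf 1.0
tip y -0.12219296754814318
end t 47.97 p [ 0.3506 -0.2496  0.2497] F [-0.1  0.3 -0.9] op -0.0001 gf 0.0
```

View pics/o7.png

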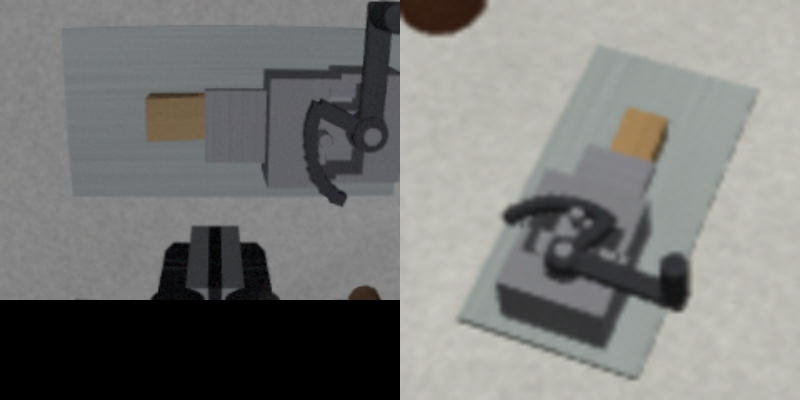

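The wedge did not move under a 6 N push, so it is jammed. The mould is closed and flat and the robot is clear.

```bash
python3 -c "
from h import *
print(ctrl.sign_off())"
```

```text
the job is handed in; nothing more can be done
None
```

I handed the job in at about 48 s on the robot clock, with the mould closed and locked, the wedge jammed under the lip (it held against a 6 N push), and no bystander disturbed in any view I took; the hand-in call gave no verdict.

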